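# Clamp a power module in a thumbwheel bench holder

### The job

Put the power module into the bench holder, lying flat and centred on the bed with its long side running from jaw to jaw, and let go of it. Then roll the holder's edge thumbwheel with a fingertip until the sliding jaw has pushed the module against the fixed jaw and grips it snugly. Work gently: do not lean hard on the holder, do not push the jaw itself, do not crush the module, and leave the other things where they are.

Things in the scene. Friction and masses are not known exactly. Their poses are not given: they have to be found in the camera images.
- module: power module: black plastic box 46 (its x) x 60 (its y) x 28 mm tall, 0.11 to 0.22 kg, with a grey terminal strip and low aluminium fins on top (4 mm more, not solid). Origin at the centre of its underside. Grip it across the 46 mm. It lies at one of three places on the robot's right; the battery and the motor have the other two.
- holder: bench holder, bolted down on packing: it stands 0 to 6 mm above the table, turned up to 0.45 rad. Origin at the underside, below the middle of the open nest; heights below are from it. Its y runs from the fixed jaw past the sliding jaw to the wheel housing (y 77 to 135 mm, 44 mm wide in x, top at 46.5 mm). Foot plates 90 mm wide in x, top at 8 mm, y -70 to -40 and 87 to 137 mm.
- nest (a point): middle of the nest, on the top of the bed, 14 mm above the holder's origin, axes as the holder's. The bed is 30 mm wide in x, so the 46 mm module overhangs it on both sides and fingers find free space there down to the table.
- fixed_jaw (a point): middle of the fixed jaw's face at bed height (holder frame 0, -36, 14 mm), axes as the holder's. The jaw is 50 mm wide in x, 14 mm thick, its top 18 mm above the bed.
- jaw: sliding jaw: aluminium block 50 (x) x 14 x 18 mm, its top 18.5 mm above the bed. Origin at the middle of the lower edge of its gripping face; axes as the holder's. The face starts 33.5 to 36 mm from the nest's middle on the +y side (69.5 to 72 mm between the jaws) and can close to +16 mm. With the module clamped it stands at +24 mm.
- wheel: thumbwheel: ribbed dark steel, radius 20 mm, 14 mm wide, sunk in a slot of the housing, its crest 2.3 to 4.7 mm proud: worn, it runs 1.2 mm out of true. Origin on its axle (holder frame 0, 106, 30 mm), which lies along the holder's x. Rolling the crest towards the fixed jaw (holder's -y) closes the jaw, 1 mm per 4 mm of rim (5 mm per rad); the other way opens it.
- wheel_top (a point): nominal top of the wheel's crest (holder frame 0, 106, 50 mm; the real crest is up to 1.2 mm higher or lower as it turns), axes as the holder's. Rim force to turn it, within 0.7 N: 2.3 N free, 3.5 N at 5 N of jaw grip, 6 N at 15 N; friction then keeps at most 9 N of grip. A fingertip pressing down with 6 to 9 N rolls it; over 15 N is too hard, and so is over 20 N of jaw grip.
- battery: bystander: a black battery pack 36 x 52 x 22 mm, rounded, without fins; origin at the centre of its underside
- motor: bystander: a round steel motor standing up, 42 mm across and 30 mm tall with a 14 mm boss 10 mm high on top; origin at the centre of its underside
- multimeter: bystander: a grey multimeter 150 x 75 x 30 mm lying at the back
- screwdriver: bystander: a screwdriver lying on the right
- dish: bystander: a dark metal dish 150 mm across, 35 mm high, back right
- parts_tray: bystander: a white sorting tray 100 x 140 x 35 mm, back left
- pliers: bystander: pliers lying on the left near the robot
Not all that is in view belongs to the job. Leave any green look-alike of the holder alone.

How it is judged:
By the outcome, as a careful person would: the job done as asked, in the order asked, and still so for the second after the job is handed in, with the robot touching nothing.
It also fails if it takes over 72 s, if anything falls off the work surface, if the arm or the gripper's body presses on something with over 40 N, if the wrist force passes 120 N, or if a joint passes its speed limit or range.

### The arm

A 7-joint arm with a two-finger parallel gripper is mounted at the origin on the work surface. World frame = base frame: x ahead of the robot, y to its left, z up, the work surface at z = 0. Lengths are in mm, angles in degrees, forces in N, time in s.
With the tool pointing down it reaches from about 350 to 775 mm from the base axis. Payload 3.1 kg.
Tool frame: the origin (TCP) lies midway between the tips of the shut fingers; the grasp point (between the pads) lies 19 mm behind it; z points along the fingers, x is the direction in which the jaws open and shut, and the axes are right-handed (so a half turn about z gives the same grasp; the last joint's range is limited). The gripper opens to 85 mm and grips with 20 to 120 N. Pads are 22 mm wide; open, the fingers measure 114 mm over their backs; the gripper's body (76 mm by 85 mm) begins 54 mm behind the grasp point. The pads swing forward as they close: fully open they stand 13 mm farther back than shut.
Start: joints at [73.298, 17.813, 0.802, 86.603, -0.252, 75.585, -1.558], TCP at [135.998, -532.937, 231.304] pointing down, gripper open.
Joint ranges: [-154.91, 154.91], [-16.99, 109.72], [-72.82, 74.43], [7.12, 147.25], [-82.49, 262.49], [11.32, 116.49], [-174.64, 174.64]. Speed limits (degrees/s): [159.86, 159.86, 180, 180, 180, 180, 180].

### API

Orientations are given as [roll, pitch, yaw] about the fixed x, y, z axes, in that order (R = Rz(yaw) Ry(pitch) Rx(roll)).
In Python, from workcell import get_obs, snapshot, calibration, close_job gives the robot as it stands.
- The arm moves only by the tool step_arm, never from a script. Its argument "commands" is one flat list of numbers, 7 for each row, row after row: the shift along the tool's x, y, z in mm, then the turn, a rotation vector about the tool's x, y, z in rad, then the opening, from 0 (shut) to 1 (fully open). A call has exactly 8 rows; each row shifts and turns the pose as measured when the row begins, along the tool's axes as they then stand; what a row does not reach is not made up. A row lasts 1/8 s, in which the tool goes at most 62.5 mm and 10.7 degrees, less where a joint would pass 70% of its speed; a pose out of reach is approached as far as the arm can. A call with a gripper value outside its range is refused whole. The fingers move at their own pace and stop on an object; the grip force is fixed at half the most. Time passes only in rows, so rows that do not move let the fingers close, or fill a call up. It gives the time, the measured TCP pose, the force and the opening at its end, in the units of the state.
- get_obs(): the state, without advancing time (a new reading comes with each control period).
- snapshot(name): name is "side" or "top" or "wrist"; returns the picture (384x512x3 uint8, blue, green, red); there is no depth.
- calibration(name): a dict with "fov_y" (degrees; the focal length in pixels is half the picture's height over the tangent of half this angle, whatever the lens; pixels are square), "cx", "cy" (the principal point, pixels), "xyz" and "orientation" of the camera in the world. Camera axes: x right, y up, looking along -z (the intrinsics and any distortion apply to the point x, -y, -z); pixel columns grow to the right and rows downward; lengths in mm; the calibration is good to about 2 mm. A picture is of the moment at which its call begins: read the wrist's pose just before it. calibration takes no time and is no camera call; for the wrist camera it gives the pose at the moment of the call.
- close_job(): hands the job in, once; it reports no verdict.
The state is a dict: "clock": time; "joints": joint angles; "joint_velocities": joint speeds; "joint_efforts": joint torques, N m; "ee_pos": TCP position; "orientation": TCP orientation; "contact_force": force on the tool from outside, world axes, zero at the start; "moment": the same for the moment, N m; "opening": opening from 0.0 (shut) to 1.0 (fully open).
Only numpy, scipy, OpenCV 4.12 (cv2) and the standard library are available. Lean on these libraries where they do the work, as an engineer would, in place of code of your own. Each camera call takes 0.05 s, during which the arm holds its last target.

## Working session

There is one attempt and no reset: what is moved stays moved. The work goes in short steps, Python scripts to look and compute and a tool call to move; the robot and the scene stay as the last step left them, time stands still between calls to the robot, and variables do not carry over. Pictures are saved under pics/ and viewed, and the job is handed in when it is done.

Besides the shell and the picture viewer there is one more tool, called in YAML: its name, and indented under it one key for each argument. step_arm: Moves the arm, as the interface text tells. Its arguments: {"type":"object","properties":{"commands":{"type":"array"}},"required":["commands"]}

```bash
mkdir -p pics; ls
python3 - <<'E'
from workcell import *
import cv2
print(get_obs())
for n in ("side","top","wrist"):
    print(n,calibration(n)); cv2.imwrite(f"pics/{n}0.png",snapshot(n))
E
```

```text
pics
{'clock': 0.0, 'joints': array([73.29710689, 17.86021804,  0.80215431, 86.69244492, -0.25345859,
       75.58223648, -1.55850268]), 'joint_velocities': array([ 0.02295737, -0.04444124,  0.07604569, -0.00954633,  0.01505361,
       -0.00158436, -0.01570887]), 'joint_efforts': array([-2.65763983e-04, -3.79911733e+01,  1.45605253e-01, -2.30589688e+01,
        1.18768433e-02,  1.36011362e-02, -3.56438953e-06]), 'ee_pos': array([ 135.81388275, -532.22412454,  230.2197214 ]), 'orientation': array([ 1.79995698e+02,  1.33055436e-01, -7.56827959e+01]), 'contact_force': array([-0.40925264,  0.25019728,  0.08067811]), 'moment': array([ 0.0207115 , -0.01359504, -0.00472202]), 'opening': 1.0003141816152992}
side {'fov_y': 57.48195524090677, 'cx': 255.28073009149716, 'cy': 190.5933405130633, 'xyz': array([ 264.13858749, -682.01840356,  720.41242915]), 'orientation': array([ 45.53760161,   1.10053969, -20.63207795])}
top {'fov_y': 48.60655081159851, 'cx': 255.51956272275382, 'cy': 193.79076590320037, 'xyz': array([ 375.94080768,  -43.5894984 , 1100.56141273]), 'orientation': array([  6.65112643,   0.09637812, -89.91322112])}
wrist {'fov_y': 68.20669713567962, 'cx': 251.23761604938113, 'cy': 191.6926718810708, 'xyz': array([ 201.06834143, -515.31279242,  372.01384184]), 'orientation': array([-15.31440792,   0.11665558, -75.67086496])}
```

View pics/side0.png

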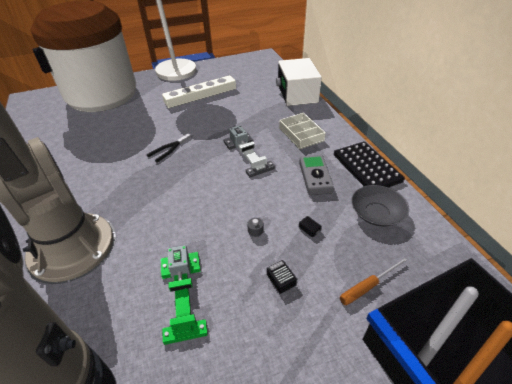

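View pics/top0.png

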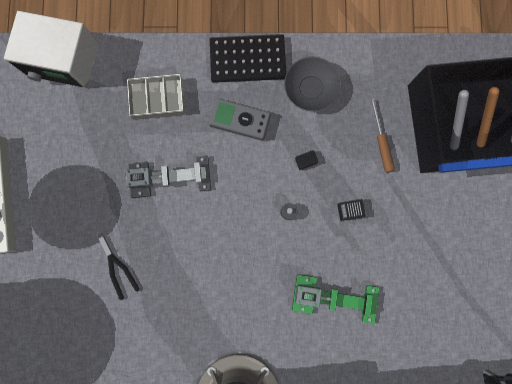

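View pics/wrist0.png

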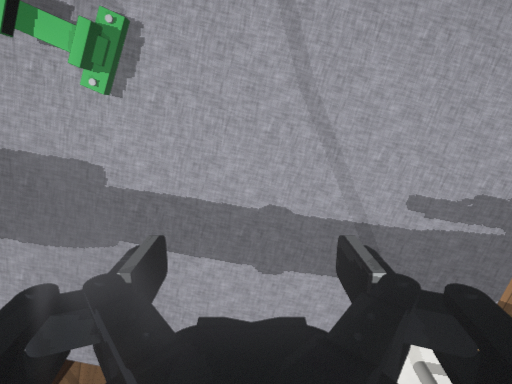

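The top view shows the finned module at (351,210), the grey holder around (170,175), with its wheel housing at (139,180), the motor at (290,211), and the battery at (306,160). The green look-alike is at (335,298). I'll enlarge these areas and measure.

```bash
cat > h.py <<'E'
import numpy as np, cv2
from scipy.spatial.transform import Rotation as R
from workcell import *
def cam(n): 
    c=calibration(n); f=192/np.tan(np.radians(c["fov_y"]/2))
    return dict(f=f,cx=c["cx"],cy=c["cy"],p=np.array(c["xyz"]),R=R.from_euler("xyz",c["orientation"],degrees=True).as_matrix())
def ray(c,u,v):
    d=np.array([(u-c["cx"])/c["f"],-(v-c["cy"])/c["f"],-1.]); return c["R"]@d
def onz(c,u,v,z):
    d=ray(c,u,v); return c["p"]+d*(z-c["p"][2])/d[2]
def proj(c,P):
    q=c["R"].T@(np.asarray(P,float)-c["p"]); return np.array([c["cx"]+c["f"]*q[0]/-q[2],c["cy"]-c["f"]*q[1]/-q[2]])
E
python3 - <<'E'
from h import *
t=cv2.imread("pics/top0.png"); s=cv2.imread("pics/side0.png")
cv2.imwrite("pics/c1.png",cv2.resize(t[145:210,115:225],None,fx=7,fy=7,interpolation=cv2.INTER_CUBIC))
cv2.imwrite("pics/c2.png",cv2.resize(t[190:230,325:380],None,fx=10,fy=10,interpolation=cv2.INTER_CUBIC))
cv2.imwrite("pics/c3.png",cv2.resize(s[250:300,255:310],None,fx=10,fy=10,interpolation=cv2.INTER_CUBIC))
ct=cam("top");cs=cam("side")
print(onz(ct,351,210,30),onz(cs,282,275,30)); print(onz(ct,290,211,40),onz(cs,257,222,40))
print(onz(ct,139,178,47))
# robust check: base
print(proj(ct,[0,0,0]),proj(cs,[0,0,0]))
E
```

```text
[ 459.92135978 -282.54608099   30.        ] [ 459.85714968 -295.72310046   30.        ]
[ 456.42101917 -127.85797979   40.        ] [ 460.1392371  -136.76459177   40.        ]
[538.25956538 250.52078699  47.        ]
[238.38329063 396.64497443] [ 71.0923187  244.60332681]
```

View pics/c1.png

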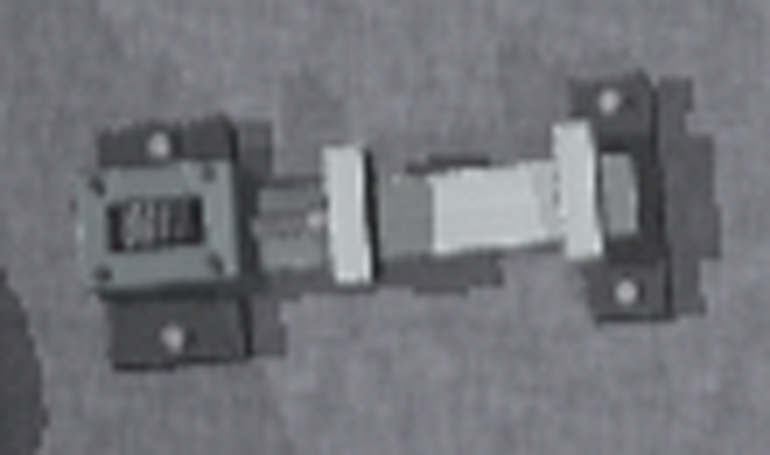

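View pics/c2.png

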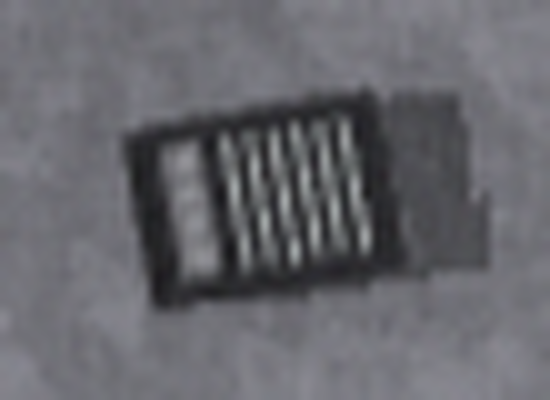

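View pics/c3.png

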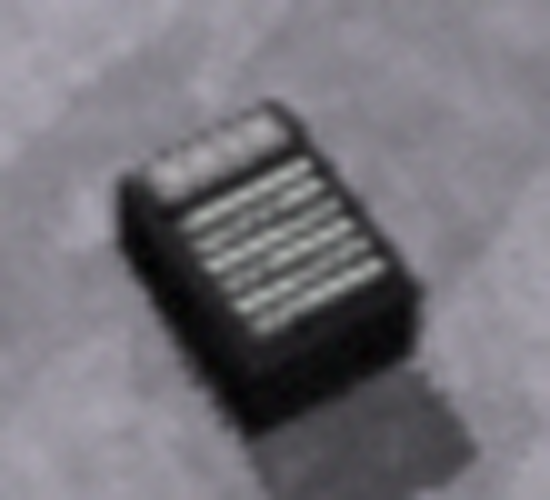

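```bash
cat >> h.py <<'E'
def plan(target,yaw,rows=8,roundto=1):
    """straight rows from the present pose to TCP target, tool down, world yaw (deg)"""
    o=get_obs(); p=np.array(o["ee_pos"]); Rm=R.from_euler("xyz",o["orientation"],degrees=True)
    Rt=R.from_euler("xyz",[180,0,yaw],degrees=True)
    rv=(Rm.inv()*Rt).as_rotvec(); d=(np.asarray(target)-p)/rows
    print("at",p.round(1),np.round(o["orientation"],2),"rotvec",rv.round(3),"deg/row",np.degrees(np.linalg.norm(rv))/rows)
    for i in range(rows):
        Ri=Rm*R.from_rotvec(rv*i/rows)
        print(*(Ri.inv().apply(d)).round(roundto),*(rv/rows).round(4))
E
python3 - <<'E'
from h import *
plan([455,-288,200],9.5)
E
```

```text
at [ 135.8 -532.4  230.5] [ 1.800e+02  1.100e-01 -7.568e+01] rotvec [-1.000e-03  2.000e-03 -1.487e+00] deg/row 10.648054782802266
-19.7 -46.2 3.8 -0.0002 0.0002 -0.1858
-10.9 -49.1 3.8 -0.0002 0.0002 -0.1858
-1.6 -50.2 3.8 -0.0002 0.0002 -0.1858
7.7 -49.7 3.8 -0.0002 0.0002 -0.1858
16.7 -47.4 3.8 -0.0002 0.0002 -0.1858
25.2 -43.5 3.8 -0.0002 0.0002 -0.1858
32.8 -38.1 3.8 -0.0002 0.0002 -0.1858
39.3 -31.3 3.8 -0.0002 0.0002 -0.1858
```

step_arm:
  commands: [-20, -46, 4, 0, 0, -0.186, 1, -11, -49, 4, 0, 0, -0.186, 1, -2, -50, 4, 0, 0, -0.186, 1, 8, -50, 4, 0, 0, -0.186, 1, 17, -47, 4, 0, 0, -0.186, 1, 25, -43, 4, 0, 0, -0.186, 1, 33, -38, 4, 0, 0, -0.186, 1, 39, -31, 4, 0, 0, -0.186, 1]

```text
clock: 1.15
ee_pos: [454.6, -282.4, 194.3]
orientation: [-179.9, 0.3, 10.2]
contact_force: [0.9, -0.4, 0.2]
opening: 1.004
```

Run:
```python
from h import *
c=cam("wrist"); im=snapshot("wrist"); cv2.imwrite("pics/w1.png",im); np.save("w1.npy",c,allow_pickle=True)
print(proj(c,[454.6,-282.4,28]),proj(c,[454.6,-282.4,0]))
```

```text
[251.42181652 177.19572736] [251.51766439 172.23758844]
```

View pics/w1.png

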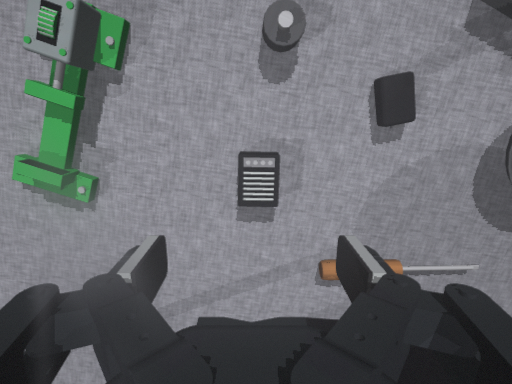

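The module sits at (259,180), square in the wrist picture and almost midway between the fingers. I'll measure it now.

Run:
```python
from h import *
im=cv2.imread("pics/w1.png"); c=np.load("w1.npy",allow_pickle=True).item()
g=cv2.cvtColor(im,cv2.COLOR_BGR2GRAY)[140:220,225:295]
m=cv2.morphologyEx((g<50).astype(np.uint8),cv2.MORPH_CLOSE,np.ones((9,9)))
cs,_=cv2.findContours(m,cv2.RETR_EXTERNAL,cv2.CHAIN_APPROX_NONE); k=max(cs,key=cv2.contourArea)
r=cv2.minAreaRect(k); b=cv2.boxPoints(r)+[225,140]; print(r,b.round(1))
for z in (0,28):
    w=np.array([onz(c,u,v,z)[:2] for u,v in b]); print(z,w.round(1),w.mean(0).round(1),[np.linalg.norm(w[i]-w[i-1]).round(1) for i in range(4)],np.degrees(np.arctan2(*(w[i:=2]-w[1])[::-1])).round(1))
x=im[140:220,215:305]; cv2.imwrite("pics/w1c.png",cv2.resize(x,None,fx=7,fy=7,interpolation=cv2.INTER_CUBIC))
```

```text
Traceback (most recent call last):
ValueError: max() iterable argument is empty
```

Run:
```python
from h import *
im=cv2.imread("pics/w1.png"); c=np.load("w1.npy",allow_pickle=True).item()
g=cv2.cvtColor(im,cv2.COLOR_BGR2GRAY)[140:220,225:295]
print(im.shape,g.min(),np.percentile(g,[5,20,50])); print(g[40,::3]); print(g[::3,50])
m=cv2.morphologyEx((g<75).astype(np.uint8),cv2.MORPH_CLOSE,np.ones((9,9)))
cs,_=cv2.findContours(m,cv2.RETR_EXTERNAL,cv2.CHAIN_APPROX_NONE); k=max(cs,key=cv2.contourArea)
r=cv2.minAreaRect(k); b=cv2.boxPoints(r)+[225,140]; print(r,b.round(1))
for z in (0,28):
    w=np.array([onz(c,u,v,z)[:2] for u,v in b]); print(z,w.round(1),w.mean(0).round(1),[np.linalg.norm(w[i]-w[i-1]).round(1) for i in range(4)],np.degrees(np.arctan2(*(w[2]-w[1])[::-1])).round(1))
x=im[140:220,215:305]; cv2.imwrite("pics/w1c.png",cv2.resize(x,None,fx=7,fy=7,interpolation=cv2.INTER_CUBIC))
```

```text
(384, 512, 3) 50 [ 56.  69. 127.]
[143 137 140 136  91  59  56  59  60  59  63  63  64  75  74  74  73  57
 110 139 132 135 134 136]
[127 128 125 129  69  59  67  60  58  58  58  58  55  59  59  59  56  55
  57  58  57  57  66 114 134 142 147]
((33.5, 39.0), (54.0, 41.0), 90.0) [[238. 152.]
 [279. 152.]
 [279. 206.]
 [238. 206.]]
0 [[ 434.5 -261.3]
 [ 482.3 -252.7]
 [ 495.8 -318.4]
 [ 445.6 -327.5]] [ 464.6 -290. ] [np.float64(67.2), np.float64(48.5), np.float64(67.1), np.float64(51.1)] -78.4
28 [[ 435.3 -257.5]
 [ 479.1 -249.6]
 [ 491.5 -309.9]
 [ 445.5 -318.2]] [ 462.8 -283.8] [np.float64(61.6), np.float64(44.5), np.float64(61.5), np.float64(46.8)] -78.4
```

View pics/w1c.png

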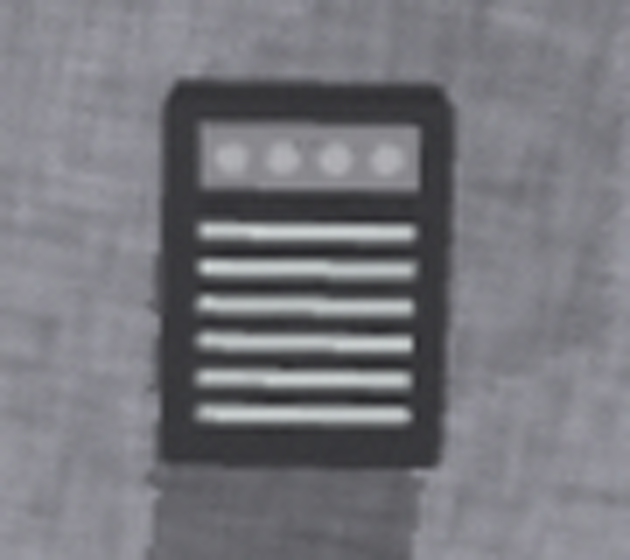

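Run:
```python
from h import *
plan([462.8,-283.8,35],9)
```

```text
at [ 461.2 -274.   193.9] [-1.7957e+02 -1.4000e-01  1.1060e+01] rotvec [-0.007 -0.002  0.036] deg/row 0.26345111736117344
-0.1 1.4 19.9 -0.0009 -0.0003 0.0045
-0.1 1.4 19.9 -0.0009 -0.0003 0.0045
-0.1 1.3 19.9 -0.0009 -0.0003 0.0045
-0.1 1.3 19.9 -0.0009 -0.0003 0.0045
-0.0 1.3 19.9 -0.0009 -0.0003 0.0045
-0.0 1.3 19.9 -0.0009 -0.0003 0.0045
-0.0 1.3 19.9 -0.0009 -0.0003 0.0045
-0.0 1.3 19.9 -0.0009 -0.0003 0.0045
```

```bash
cat >> h.py <<'E'
def box(im,c,x0,x1,y0,y1,th,z):
    g=cv2.cvtColor(im,cv2.COLOR_BGR2GRAY)[y0:y1,x0:x1]
    m=cv2.morphologyEx((g<th).astype(np.uint8),cv2.MORPH_CLOSE,np.ones((9,9)))
    cs,_=cv2.findContours(m,cv2.RETR_EXTERNAL,cv2.CHAIN_APPROX_NONE); k=max(cs,key=cv2.contourArea)
    w=np.array([onz(c,u+x0,v+y0,z)[:2] for u,v in k[:,0]],np.float32)
    return cv2.boundingRect(k),cv2.minAreaRect(w)
E
python3 - <<'E'
from h import *
c=cam("wrist"); o=get_obs(); im=snapshot("wrist"); cv2.imwrite("pics/w2.png",im)
print(o["ee_pos"],o["orientation"])
print(box(im,c,215,300,120,225,75,28))
E
```

```text
[ 461.24967459 -274.04890266  193.91107455] [-1.79572891e+02 -1.37968719e-01  1.10587526e+01]
((14, 39, 42, 55), ((462.38916015625, -283.466064453125), (45.22596740722656, 62.598655700683594), 8.701814651489258))
```

View pics/w2.png

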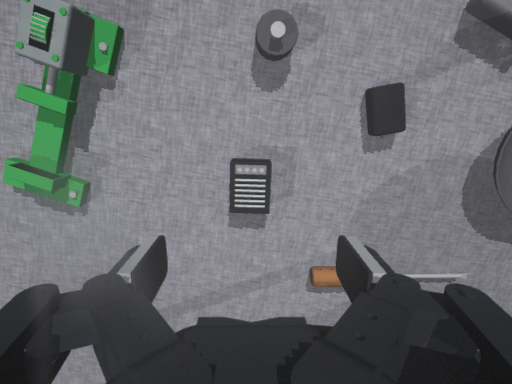

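The module is now at (250,186). The second measurement, (462.4, -283.5) at 8.7°, agrees with the first, so I'm descending.

step_arm:
  commands: [0, 2, 20, -0.002, 0, 0.009, 1, 0, 2, 20, -0.002, 0, 0.009, 1, 0, 2, 20, -0.002, 0, 0.009, 1, 0, 2, 20, -0.002, 0, 0.009, 1, 0, 1, 20, 0, 0, 0, 1, 0, 1, 20, 0, 0, 0, 1, 0, 0, 20, 0, 0, 0, 1, 0, 0, 15, 0, 0, 0, 1]

```text
clock: 2.25
ee_pos: [457.9, -288.0, 33.3]
orientation: [179.9, 0.2, 8.1]
contact_force: [-0.2, 1.0, -0.1]
opening: 0.997
```

Run:
```python
from h import *
plan([462.5,-283.5,2],8.8,4)
```

```text
at [ 457.9 -288.    33.3] [179.87   0.2    8.14] rotvec [ 0.002  0.004 -0.012] deg/row 0.17651278308060495
1.3 -1.0 7.8 0.0005 0.0009 -0.0029
1.3 -1.0 7.8 0.0005 0.0009 -0.0029
1.3 -1.0 7.8 0.0005 0.0009 -0.0029
1.3 -1.0 7.8 0.0005 0.0009 -0.0029
```

step_arm:
  commands: [2, -2, 8, 0, 0.001, -0.003, 1, 1, -1, 8, 0, 0.001, -0.003, 1, 1, -1, 8, 0, 0.001, -0.003, 1, 1, 0, 6, 0, 0.001, -0.003, 1, 0, 0, 0, 0, 0, 0, 1, 0, 0, 0, 0, 0, 0, 1, 0, 0, 0, 0, 0, 0, 1, 0, 0, 0, 0, 0, 0, 1]

```text
clock: 3.25
ee_pos: [463.2, -283.8, 2.2]
orientation: [179.8, -0.1, 8.8]
contact_force: [-1.1, 0.4, 0.3]
opening: 1.001
```

Run:
```python
from h import *
plan([462.5,-283.5,2],8.8,4)
```

```text
at [ 463.2 -283.8    2.2] [ 1.798e+02 -1.100e-01  8.820e+00] rotvec [ 0.003 -0.002  0.   ] deg/row 0.05613896231667754
-0.2 -0.1 0.1 0.0009 -0.0005 0.0001
-0.2 -0.1 0.1 0.0009 -0.0005 0.0001
-0.2 -0.1 0.1 0.0009 -0.0005 0.0001
-0.2 -0.1 0.1 0.0009 -0.0005 0.0001
```

Now I'm closing. The grip force is fixed at half its maximum, and opening 0.4 is below the module's width.

step_arm:
  commands: [0, 0, 0, 0, 0, 0, 0.4, 0, 0, 0, 0, 0, 0, 0.4, 0, 0, 0, 0, 0, 0, 0.4, 0, 0, 0, 0, 0, 0, 0.4, 0, 0, 0, 0, 0, 0, 0.4, 0, 0, 0, 0, 0, 0, 0.4, 0, 0, 0, 0, 0, 0, 0.4, 0, 0, 0, 0, 0, 0, 0.4]

```text
clock: 4.25
ee_pos: [463.6, -284.2, 2.8]
orientation: [179.8, -0.2, 8.8]
contact_force: [0.1, -0.3, 0.0]
opening: 0.529
```

step_arm:
  commands: [0, 0, -20, 0, 0, 0, 0.4, 0, 0, -40, 0, 0, 0, 0.4, 0, 0, -40, 0, 0, 0, 0.4, 5, -20, -40, 0, 0, 0, 0.4, 10, -40, -30, 0, 0, 0, 0.4, 10, -50, -20, 0, 0, 0, 0.4, 10, -50, -10, 0, 0, 0, 0.4, 10, -50, 0, 0, 0, 0, 0.4]

```text
clock: 5.25
ee_pos: [472.6, -68.1, 204.2]
orientation: [-180.0, 0.3, 8.1]
contact_force: [-0.1, 0.3, -1.2]
opening: 0.525
```

Run:
```python
from h import *
plan([545,60,215],6)
```

```text
at [472.6 -68.1 204.2] [-179.99    0.26    8.07] rotvec [-0.     0.005  0.036] deg/row 0.26091967744707645
11.2 -14.6 -1.4 -0.0 0.0006 0.0045
11.1 -14.6 -1.4 -0.0 0.0006 0.0045
11.1 -14.7 -1.4 -0.0 0.0006 0.0045
11.0 -14.7 -1.4 -0.0 0.0006 0.0045
10.9 -14.8 -1.4 -0.0 0.0006 0.0045
10.9 -14.8 -1.4 -0.0 0.0006 0.0045
10.8 -14.9 -1.4 -0.0 0.0006 0.0045
10.7 -14.9 -1.4 -0.0 0.0006 0.0045
```

step_arm:
  commands: [14, -30, 0, 0, 0, 0.009, 0.4, 14, -30, 0, 0, 0, 0.009, 0.4, 14, -25, -2, 0, 0, 0.009, 0.4, 14, -15, -2, 0, 0, 0.009, 0.4, 14, -10, -2, 0, 0, 0, 0.4, 10, -5, -2, 0, 0, 0, 0.4, 0, 0, 0, 0, 0, 0, 0.4, 0, 0, 0, 0, 0, 0, 0.4]

```text
clock: 6.25
ee_pos: [533.6, 65.3, 208.2]
orientation: [-180.0, 0.8, 6.6]
contact_force: [0.2, -0.1, -2.0]
opening: 0.525
```

Run:
```python
from h import *
c=cam("wrist"); o=get_obs(); im=snapshot("wrist"); cv2.imwrite("pics/w3.png",im); np.save("w3.npy",c,allow_pickle=True)
print(o["ee_pos"],o["orientation"],o["joint_velocities"].round(1))
```

```text
[533.55496493  65.2622235  208.24505736] [-179.9550078     0.80266016    6.5600188 ] [ 0.1  0.2  0.1 -0.1  0.2 -0.1 -0. ]
```

View pics/w3.png

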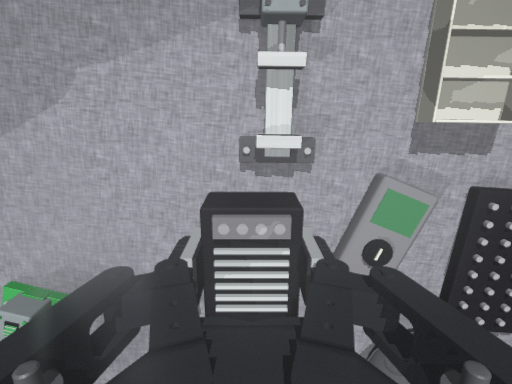

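Run:
```python
from h import *
im=cv2.imread("pics/w3.png")
cv2.imwrite("pics/w3c.png",cv2.resize(im[0:170,230:330],None,fx=4.5,fy=3.5,interpolation=cv2.INTER_CUBIC)[:600])
```

```text
(no output)
```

View pics/w3c.png

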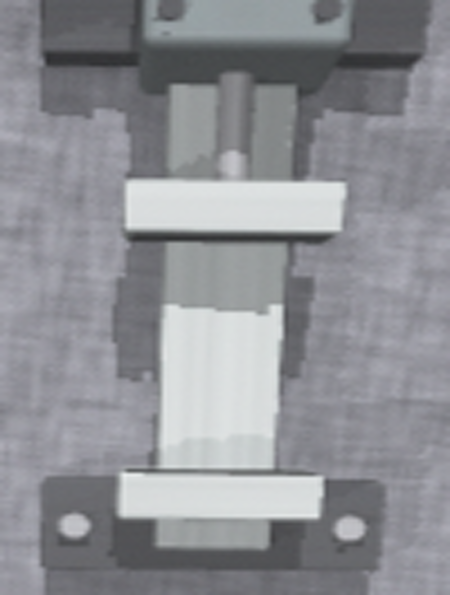

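Run:
```python
from h import *
c=np.load("w3.npy",allow_pickle=True).item(); print(c["p"])
f=lambda x,y,z: onz(c,230+x/4.5,y/3.5,z)[:2]
for pk in (0,3,6):
    F=np.array([f(118,474,32+pk),f(321,477,32+pk),f(322,520,32+pk),f(118,516,32+pk)])
    S=np.array([f(125,181,32.5+pk),f(346,181,32.5+pk),f(343,232,32.5+pk),f(126,233,32.5+pk)])
    B=np.array([f(75,525,8+pk),f(350,528,8+pk)])
    print(pk,"F",F.round(1).tolist(),F.mean(0).round(1),"w",np.linalg.norm(F[1]-F[0]).round(1),np.linalg.norm(F[2]-F[3]).round(1),"t",np.linalg.norm(F[0]-F[3]).round(1),np.linalg.norm(F[1]-F[2]).round(1))
    print("  S",S.mean(0).round(1),np.linalg.norm(S[1]-S[0]).round(1),np.linalg.norm(S[2]-S[3]).round(1),"t",np.linalg.norm(S[0]-S[3]).round(1),np.linalg.norm(S[1]-S[2]).round(1), "dist",np.linalg.norm(S.mean(0)-F.mean(0)))
    ang=lambda a:np.degrees(np.arctan2(a[1],a[0])).round(2)
    print("  yaw",ang(F[1]-F[0]),ang(F[2]-F[3]),ang(S[1]-S[0]),ang(S[2]-S[3]),"FS",ang(S.mean(0)-F.mean(0))-90,"bolts",B.round(1).tolist(),ang(B[1]-B[0]),np.linalg.norm(B[1]-B[0]))
```

```text
[528.28696313 132.52472373 349.9770124 ]
0 F [[532.0, 110.2], [581.5, 115.0], [583.9, 101.7], [533.6, 97.1]] [557.7 106. ] w 49.7 50.5 t 13.2 13.5
  S [549.4 189.9] 50.1 49.8 t 14.1 13.8 dist 84.29807486537536
  yaw 5.55 5.22 6.42 6.76 FS 5.709999999999994 bolts [[523.0, 90.1], [595.9, 97.6]] 5.86 73.34665934461312
3 F [[532.0, 110.4], [581.0, 115.2], [583.4, 102.0], [533.5, 97.5]] [557.5 106.3] w 49.2 50.0 t 13.0 13.4
  S [549.2 189.4] 49.6 49.3 t 13.9 13.6 dist 83.50193532569507
  yaw 5.55 5.22 6.42 6.76 FS 5.709999999999994 bolts [[523.0, 90.5], [595.3, 97.9]] 5.86 72.70322434735645
6 F [[532.0, 110.6], [580.5, 115.3], [582.8, 102.3], [533.5, 97.8]] [557.2 106.5] w 48.7 49.5 t 12.9 13.2
  S [549.  188.8] 49.2 48.9 t 13.8 13.5 dist 82.70579578793287
  yaw 5.55 5.22 6.42 6.76 FS 5.709999999999994 bolts [[523.0, 90.8], [594.7, 98.2]] 5.86 72.05978935009979
```

Run:
```python
from h import *
im=cv2.imread("pics/w3.png")
cv2.imwrite("pics/w3d.png",cv2.resize(im[180:330,180:330],None,fx=4,fy=4,interpolation=cv2.INTER_CUBIC))
ct=cam("top"); print(onz(ct,197.1,172.1,33)); 
c=np.load("w3.npy",allow_pickle=True).item()
print(proj(c,[533.55,65.26,233.7]))
```

```text
[555.77639871 107.07837892  33.        ]
[249.31472118 266.67915295]
```

View pics/w3d.png

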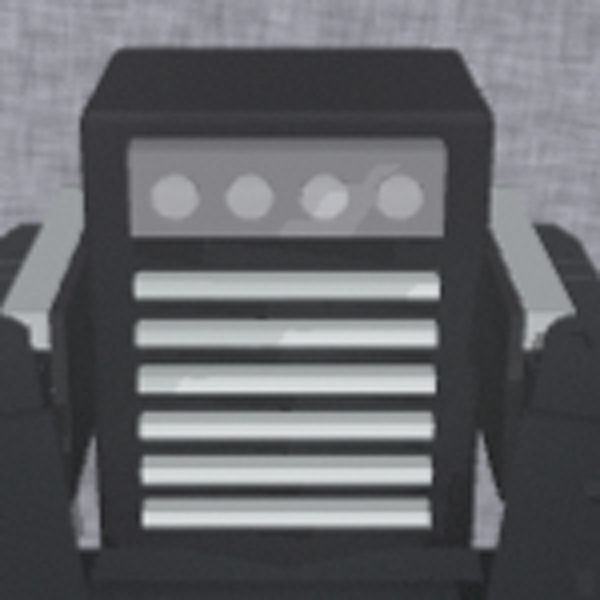

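Run:
```python
from h import *
c=np.load("w3.npy",allow_pickle=True).item(); o=get_obs()
Rm=R.from_euler("xyz",o["orientation"],degrees=True); p=o["ee_pos"]
for z in (231.7,233.7,235.7):
  for u,v in ((83,116),(493,116)):
    print(z,Rm.inv().apply(onz(c,180+u/4,180+v/4,z)-p).round(1))
plan([553.4,148.8,55],5.8,8)
```

```text
231.7 [-21.8 -27.2 -23.1]
231.7 [ 23.3 -27.4 -23.7]
233.7 [-21.4 -27.9 -25.1]
233.7 [ 22.9 -28.1 -25.7]
235.7 [-21.  -28.6 -27.1]
235.7 [ 22.6 -28.8 -27.7]
at [533.6  65.2 208.3] [-179.96    0.79    6.54] rotvec [-0.001  0.014  0.013] deg/row 0.13602892227214006
3.9 -10.1 19.1 -0.0001 0.0017 0.0016
3.9 -10.1 19.1 -0.0001 0.0017 0.0016
3.8 -10.1 19.1 -0.0001 0.0017 0.0016
3.8 -10.1 19.1 -0.0001 0.0017 0.0016
3.7 -10.1 19.1 -0.0001 0.0017 0.0016
3.7 -10.1 19.1 -0.0001 0.0017 0.0016
3.6 -10.1 19.2 -0.0001 0.0017 0.0016
3.6 -10.1 19.2 -0.0001 0.0017 0.0016
```

step_arm:
  commands: [4, -10, 4, 0, 0.003, 0.003, 0.4, 4, -14, 10, 0, 0.003, 0.003, 0.4, 4, -14, 14, 0, 0.003, 0.003, 0.4, 4, -14, 16, 0, 0.003, 0.003, 0.4, 4, -12, 18, 0, 0.002, 0, 0.4, 3, -10, 18, 0, 0, 0, 0.4, 2, -5, 18, 0, 0, 0, 0.4, 0, 0, 10, 0, 0, 0, 0.4]

```text
clock: 7.3
ee_pos: [549.2, 152.7, 92.9]
orientation: [-179.9, 0.0, 5.9]
contact_force: [-0.3, 0.6, -1.3]
opening: 0.528
```

Run:
```python
from h import *
plan([553.4,148.8,75],5.8,8)
```

```text
at [549.2 152.7  92.9] [-1.7992e+02  1.0000e-02  5.8500e+00] rotvec [-0.001  0.     0.001] deg/row 0.011657054366988013
0.5 0.5 2.2 -0.0002 0.0 0.0001
0.5 0.5 2.2 -0.0002 0.0 0.0001
0.5 0.5 2.2 -0.0002 0.0 0.0001
0.5 0.5 2.2 -0.0002 0.0 0.0001
0.5 0.5 2.2 -0.0002 0.0 0.0001
0.5 0.5 2.2 -0.0002 0.0 0.0001
0.5 0.5 2.2 -0.0002 0.0 0.0001
0.5 0.5 2.2 -0.0002 0.0 0.0001
```

step_arm:
  commands: [2, 2, 5, 0, 0, 0, 0.4, 2, 1, 5, 0, 0, 0, 0.4, 1, 1, 4, 0, 0, 0, 0.4, 0, 0, 2, 0, 0, 0, 0.4, 0, 0, 0, 0, 0, 0, 0.4, 0, 0, 0, 0, 0, 0, 0.4, 0, 0, 0, 0, 0, 0, 0.4, 0, 0, 0, 0, 0, 0, 0.4]

```text
clock: 8.3
ee_pos: [556.6, 146.8, 76.9]
orientation: [-180.0, -0.1, 5.6]
contact_force: [0.1, -0.3, -1.6]
opening: 0.523
```

Run:
```python
from h import *
plan([553.4,148.8,40],5.8,4)
c=cam("wrist"); im=snapshot("wrist"); cv2.imwrite("pics/w4.png",im); np.save("w4.npy",c,allow_pickle=True)
cv2.imwrite("pics/s4.png",snapshot("side"))
```

```text
at [556.6 146.8  76.9] [-1.80e+02 -1.50e-01  5.65e+00] rotvec [-0.    -0.003 -0.003] deg/row 0.05292872988238287
-0.8 -0.6 9.2 -0.0 -0.0006 -0.0007
-0.8 -0.6 9.2 -0.0 -0.0006 -0.0007
-0.8 -0.6 9.2 -0.0 -0.0006 -0.0007
-0.8 -0.6 9.2 -0.0 -0.0006 -0.0007
```

View pics/w4.png

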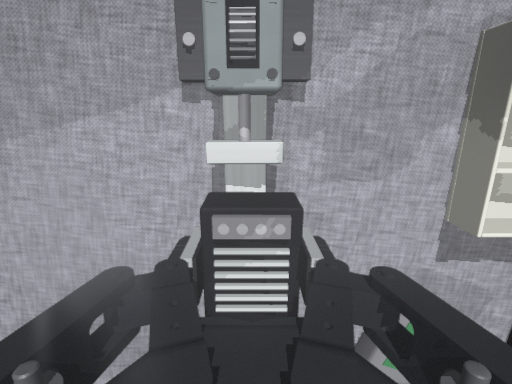

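Run:
```python
from h import *
im=cv2.imread("pics/w4.png"); c=np.load("w4.npy",allow_pickle=True).item(); print(c["p"])
cv2.imwrite("pics/w4c.png",cv2.resize(im[0:200,170:320],None,fx=4,fy=3,interpolation=cv2.INTER_CUBIC))
```

```text
[549.99247747 214.05866937 218.58627587]
```

View pics/w4c.png

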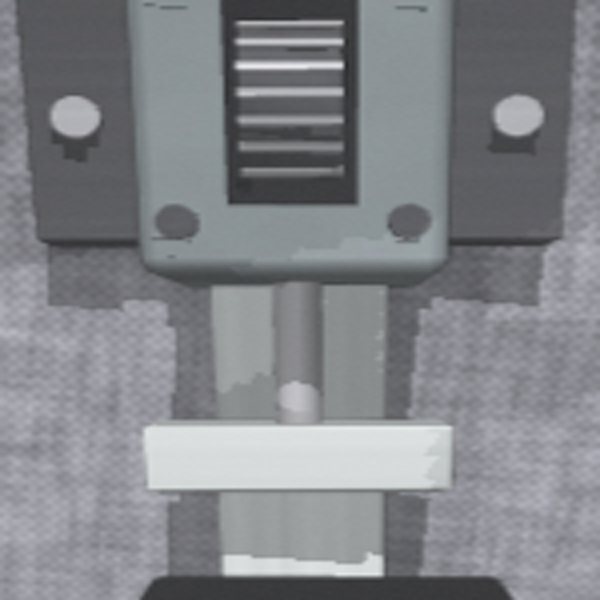

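Run:
```python
from h import *
c=np.load("w4.npy",allow_pickle=True).item()
f=lambda x,y,z: onz(c,170+x/4,y/3,z)[:2]
ang=lambda a:np.degrees(np.arctan2(a[1],a[0])).round(2)
n=lambda a:np.linalg.norm(a).round(1)
for pk in (0,2,4,6):
    S=np.array([f(144,427,32.5+pk),f(452,427,32.5+pk),f(450,490,32.5+pk),f(147,490,32.5+pk)])
    H=np.array([f(128,10,46.5+pk),f(455,10,46.5+pk),f(143,265,46.5+pk),f(446,265,46.5+pk)])
    W=(f(232,100,48+pk)+f(345,100,48+pk))/2
    B=np.array([f(76,116,8+pk),f(518,116,8+pk)])
    print(pk,"S",S.mean(0).round(1),n(S[1]-S[0]),n(S[2]-S[3]),n(S[0]-S[3]),ang(S[1]-S[0]),"H",H.round(1).tolist(),n(H[1]-H[0]),n(H[3]-H[2]),"W",W.round(1),"B",B.mean(0).round(1),n(B[1]-B[0]),ang(B[1]-B[0]))
```

```text
0 S [548.6 189.1] 50.0 50.2 13.8 5.64 H [[518.8, 268.0], [562.1, 272.3], [523.2, 225.6], [566.3, 229.9]] 43.5 43.3 W [541.4 255.5] B [541.2 262.1] 74.1 5.7
2 S [548.6 189.4] 49.5 49.6 13.6 5.64 H [[519.2, 267.4], [562.0, 271.7], [523.5, 225.5], [566.1, 229.7]] 43.0 42.8 W [541.5 255. ] B [541.2 261.7] 73.4 5.7
4 S [548.6 189.7] 48.9 49.1 13.5 5.64 H [[519.5, 266.8], [561.8, 271.0], [523.8, 225.3], [566.0, 229.5]] 42.5 42.3 W [541.6 254.5] B [541.3 261.2] 72.7 5.7
6 S [548.7 189.9] 48.4 48.5 13.3 5.64 H [[519.9, 266.1], [561.7, 270.3], [524.1, 225.2], [565.8, 229.3]] 42.0 41.8 W [541.7 254. ] B [541.4 260.8] 72.0 5.7
```

step_arm:
  commands: [-1, -1, 6, 0, 0, 0, 0.4, -1, -1, 8, 0, 0, 0, 0.4, -1, -1, 8, 0, 0, 0, 0.4, 0, 0, 8, 0, 0, 0, 0.4, 0, 0, 8, 0, 0, 0, 0.4, 0, 0, 4, 0, 0, 0, 0.4, 0, 0, 0, 0, 0, 0, 0.4, 0, 0, 0, 0, 0, 0, 0.4]

```text
clock: 9.4
ee_pos: [552.5, 149.6, 30.9]
orientation: [180.0, -0.0, 5.7]
contact_force: [-0.6, -0.5, -0.8]
opening: 0.524
```

Run:
```python
from h import *
plan([552.7,149.2,26],5.7,4)
print(get_obs()["contact_force"])
```

```text
at [552.5 149.6  30.9] [ 1.7999e+02 -4.0000e-02  5.6600e+00] rotvec [ 0.    -0.001 -0.001] deg/row 0.014094156472220051
0.0 0.1 1.2 0.0 -0.0002 -0.0002
0.0 0.1 1.2 0.0 -0.0002 -0.0002
0.0 0.1 1.2 0.0 -0.0002 -0.0002
0.0 0.1 1.2 0.0 -0.0002 -0.0002
[-0.64958079 -0.49035828 -0.76621414]
```

Well placed. I'm lowering in small steps to feel for the bed.

step_arm:
  commands: [0, 0, 2, 0, 0, 0, 0.4, 0, 0, 2, 0, 0, 0, 0.4, 0, 0, 2, 0, 0, 0, 0.4, 0, 0, 1, 0, 0, 0, 0.4, 0, 0, 1, 0, 0, 0, 0.4, 0, 0, 0, 0, 0, 0, 0.4, 0, 0, 0, 0, 0, 0, 0.4, 0, 0, 0, 0, 0, 0, 0.4]

```text
clock: 10.4
ee_pos: [553.2, 149.7, 23.2]
orientation: [-180.0, -0.1, 5.6]
contact_force: [-0.4, -0.7, -2.0]
opening: 0.528
```

step_arm:
  commands: [-0.5, 0, 1, 0, 0, 0, 0.4, 0, 0, 1, 0, 0, 0, 0.4, 0, 0, 0, 0, 0, 0, 0.4, 0, 0, 1, 0, 0, 0, 0.4, 0, 0, 0, 0, 0, 0, 0.4, 0, 0, 0, 0, 0, 0, 0.4, 0, 0, 0, 0, 0, 0, 0.4, 0, 0, 0, 0, 0, 0, 0.4]

```text
clock: 11.4
ee_pos: [553.0, 149.9, 21.3]
orientation: [180.0, -0.2, 5.6]
contact_force: [-0.1, 0.2, 0.6]
opening: 0.531
```

step_arm:
  commands: [0, 0, 1, 0, 0, 0, 0.4, 0, 0, 0, 0, 0, 0, 0.4, 0, 0, 0, 0, 0, 0, 0.4, 0, 0, 0, 0, 0, 0, 0.4, 0, 0, 0, 0, 0, 0, 0.4, 0, 0, 0, 0, 0, 0, 0.4, 0, 0, 0, 0, 0, 0, 0.4, 0, 0, 0, 0, 0, 0, 0.4]

```text
clock: 12.4
ee_pos: [553.0, 149.9, 21.2]
orientation: [180.0, -0.2, 5.6]
contact_force: [-0.6, -0.2, 1.9]
opening: 0.528
```

step_arm:
  commands: [0, 0, 0, 0, 0, 0, 0.7, 0, 0, 0, 0, 0, 0, 0.8, 0, 0, 0, 0, 0, 0, 1, 0, 0, 0, 0, 0, 0, 1, 0, 0, 0, 0, 0, 0, 1, 0, 0, 0, 0, 0, 0, 1, 0, 0, -8, 0, 0, 0, 1, 0, 0, -15, 0, 0, 0, 1]

```text
clock: 13.4
ee_pos: [552.5, 149.8, 44.1]
orientation: [180.0, -0.1, 5.7]
contact_force: [0.2, 0.3, -0.1]
opening: 1.0
```

step_arm:
  commands: [0, 0, -25, 0, 0, 0, 1, 0, 0, -25, 0, 0, 0, 1, 0, 0, -25, 0, 0, 0, 1, 0, 0, -25, 0, 0, 0, 1, 0, 0, -15, 0, 0, 0, 1, 0, 0, -5, 0, 0, 0, 1, 0, 0, 0, 0, 0, 0, 1, 0, 0, 0, 0, 0, 0, 1]

```text
clock: 14.4
ee_pos: [553.1, 150.8, 174.6]
orientation: [-180.0, -0.5, 5.7]
contact_force: [0.3, -0.2, 0.4]
opening: 1.003
```

Run:
```python
from h import *
c=cam("wrist"); print(get_obs()["ee_pos"]); im=snapshot("wrist"); cv2.imwrite("pics/w5.png",im); np.save("w5.npy",c,allow_pickle=True)
```

```text
[553.06327293 150.84874548 174.55148414]
```

View pics/w5.png

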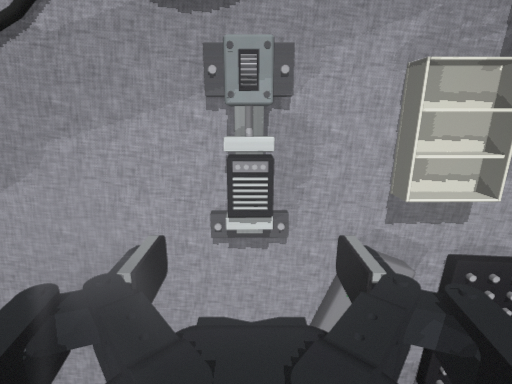

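Run:
```python
from h import *
im=cv2.imread("pics/w5.png"); c=np.load("w5.npy",allow_pickle=True).item(); print(c["p"])
cv2.imwrite("pics/w5c.png",cv2.resize(im[25:245,195:305],None,fx=5,fy=2.7,interpolation=cv2.INTER_CUBIC))
```

```text
[545.53875224 217.9214261  316.27328887]
```

View pics/w5c.png

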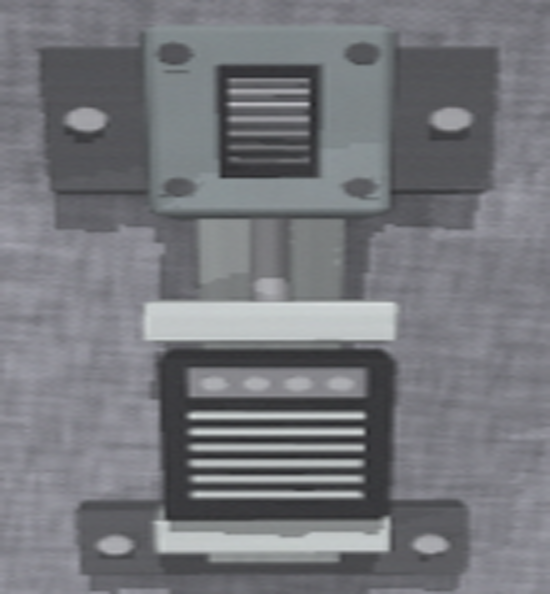

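Run:
```python
from h import *
c=np.load("w5.npy",allow_pickle=True).item()
f=lambda x,y,z: onz(c,195+x/5,25+y/2.7,z)[:2]
y=np.radians(5.7); ex=np.array([np.cos(y),np.sin(y)]); ey=np.array([-np.sin(y),np.cos(y)])
N=np.array([552.7,149.5])
def pr(n,a,b,z,pk):
    p,q=f(*a,z+pk)-N,f(*b,z+pk)-N; d=q-p
    print(pk,n,"x",(p@ex).round(1),(q@ex).round(1),"mid",((p+q)/2@ex).round(1),"y",((p+q)/2@ey).round(1),"w",np.linalg.norm(d).round(1),"ang",np.degrees(np.arctan2(d[1],d[0])).round(2))
for pk in (0,4):
    pr("modF",(163,352),(396,352),42,pk); pr("modB",(164,518),(390,518),42,pk)
    pr("sjF",(145,304),(396,304),32.5,pk); pr("sjB",(146,339),(396,339),32.5,pk)
    pr("fjB",(156,551),(389,551),32,pk); pr("bolts",(115,545),(430,545),8,pk); pr("boltsH",(86,120),(451,120),8,pk)
    pr("wheel",(226,120),(311,120),50,pk); pr("slot",(219,178),(320,178),46.5,pk);pr("hous",(150,213),(391,213),46.5,pk)
    pr("screws",(178,187),(360,187),46.5,pk);pr("screws",(174,53),(362,53),46.5,pk)
```

```text
0 modF x -20.7 24.4 mid 1.9 y 30.2 w 45.2 ang 5.66
0 modB x -21.9 24.6 mid 1.4 y -33.1 w 46.5 ang 5.54
0 sjF x -24.6 24.9 mid 0.2 y 46.5 w 49.5 ang 5.69
0 sjB x -24.7 25.2 mid 0.2 y 33.7 w 49.9 ang 5.67
0 fjB x -24.7 25.6 mid 0.5 y -50.8 w 50.2 ang 5.51
0 bolts x -36.2 37.3 mid 0.5 y -58.1 w 73.5 ang 5.52
0 boltsH x -36.9 36.7 mid -0.1 y 112.2 w 73.6 ang 5.8
0 wheel x -7.5 7.3 mid -0.1 y 106.3 w 14.8 ang 5.8
0 slot x -9.1 9.1 mid 0.0 y 88.9 w 18.2 ang 5.77
0 hous x -21.7 22.1 mid 0.2 y 77.8 w 43.8 ang 5.75
0 screws x -16.5 16.3 mid -0.1 y 86.0 w 32.8 ang 5.76
0 screws x -16.4 16.0 mid -0.2 y 126.7 w 32.5 ang 5.84
4 modF x -20.4 24.1 mid 1.8 y 30.8 w 44.5 ang 5.66
4 modB x -21.5 24.2 mid 1.3 y -31.6 w 45.8 ang 5.54
4 sjF x -24.2 24.6 mid 0.2 y 46.8 w 48.8 ang 5.69
4 sjB x -24.4 24.8 mid 0.2 y 34.2 w 49.2 ang 5.67
4 fjB x -24.3 25.2 mid 0.4 y -49.1 w 49.5 ang 5.51
4 bolts x -35.7 36.8 mid 0.5 y -56.4 w 72.6 ang 5.52
4 boltsH x -36.4 36.2 mid -0.1 y 111.7 w 72.6 ang 5.8
4 wheel x -7.4 7.1 mid -0.2 y 105.7 w 14.6 ang 5.8
4 slot x -8.9 8.9 mid -0.0 y 88.6 w 17.9 ang 5.77
4 hous x -21.4 21.8 mid 0.2 y 77.6 w 43.2 ang 5.75
4 screws x -16.3 16.1 mid -0.1 y 85.8 w 32.3 ang 5.76
4 screws x -16.2 15.8 mid -0.2 y 125.8 w 32.0 ang 5.84
```

The module lies flat between the jaws, about 1 mm off the axis in x, aligned to about 0.2° and clear of both jaws. That is good enough to leave. Next I'll shut the fingers and go above the wheel at about (542,255).

Run:
```python
from h import *
plan([541.3,263.9,85],5.7,6)
```

```text
at [553.  150.8 174.4] [-179.97   -0.48    5.72] rotvec [-0.001 -0.008  0.   ] deg/row 0.07989226126476105
-0.2 -18.9 14.9 -0.0001 -0.0014 0.0001
-0.2 -18.9 14.9 -0.0001 -0.0014 0.0001
-0.1 -18.9 14.9 -0.0001 -0.0014 0.0001
-0.1 -18.9 14.9 -0.0001 -0.0014 0.0001
-0.1 -18.9 14.9 -0.0001 -0.0014 0.0001
-0.1 -18.9 14.9 -0.0001 -0.0014 0.0001
```

step_arm:
  commands: [0, -19, 5, 0, -0.001, 0, 0, 0, -19, 10, 0, -0.001, 0, 0, 0, -19, 15, 0, -0.001, 0, 0, 0, -19, 18, 0, -0.001, 0, 0, 0, -19, 18, 0, -0.001, 0, 0, 0, -17, 16, 0, -0.001, 0, 0, 0, 0, 5, 0, 0, 0, 0, 0, 0, 0, 0, 0, 0, 0]

```text
clock: 15.45
ee_pos: [534.7, 275.1, 78.4]
orientation: [-179.7, 0.5, 6.2]
contact_force: [-0.4, 0.2, 0.7]
opening: 0.001
```

Run:
```python
from h import *
c=cam("wrist"); o=get_obs(); im=snapshot("wrist"); cv2.imwrite("pics/w6.png",im); np.save("w6.npy",c,allow_pickle=True)
plan([541.3,263.9,62],5.7,4)
```

```text
at [534.7 275.4  78.8] [-179.7     0.49    6.16] rotvec [-0.005  0.009  0.008] deg/row 0.18491592998269268
1.4 3.1 4.2 -0.0013 0.0021 0.002
1.4 3.1 4.2 -0.0013 0.0021 0.002
1.4 3.0 4.2 -0.0013 0.0021 0.002
1.4 3.0 4.2 -0.0013 0.0021 0.002
```

View pics/w6.png

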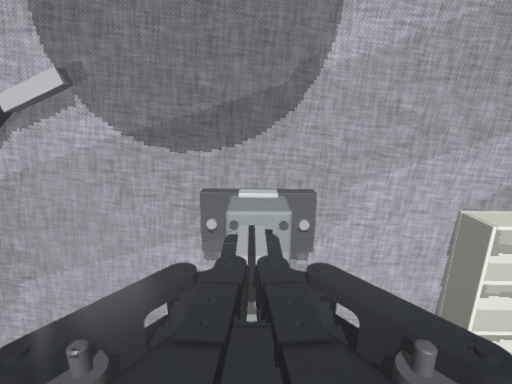

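step_arm:
  commands: [2, 4, 4, -0.001, 0.003, 0.003, 0, 2, 4, 4, -0.001, 0.003, 0.003, 0, 1, 3, 4, 0, 0.002, 0.002, 0, 1, 1, 3, 0, 0, 0, 0, 0, 0, 0, 0, 0, 0, 0, 0, 0, 0, 0, 0, 0, 0, 0, 0, 0, 0, 0, 0, 0, 0, 0, 0, 0, 0, 0, 0]

```text
clock: 16.5
ee_pos: [544.7, 261.2, 64.7]
orientation: [-179.8, -0.2, 5.4]
contact_force: [0.2, -0.4, -0.7]
opening: -0.002
```

Run:
```python
from h import *
plan([541.3,263.9,57],5.7,4)
```

```text
at [544.7 261.2  64.7] [-179.84   -0.22    5.42] rotvec [-0.003 -0.004 -0.005] deg/row 0.09790655622145397
-0.8 -0.7 1.9 -0.0007 -0.001 -0.0012
-0.8 -0.7 1.9 -0.0007 -0.001 -0.0012
-0.8 -0.7 1.9 -0.0007 -0.001 -0.0012
-0.8 -0.7 1.9 -0.0007 -0.001 -0.0012
```

step_arm:
  commands: [-1, -1, 2, -0.001, -0.001, -0.001, 0, -1, -1, 2, -0.001, -0.001, -0.001, 0, -0.5, 0, 1, 0, 0, 0, 0, 0, 0, 1, 0, 0, 0, 0, 0, 0, 0, 0, 0, 0, 0, 0, 0, 0, 0, 0, 0, 0, 0, 0, 0, 0, 0, 0, 0, 0, 0, 0, 0, 0, 0, 0]

```text
clock: 17.5
ee_pos: [541.8, 263.4, 58.3]
orientation: [-180.0, -0.1, 5.6]
contact_force: [0.2, 1.1, -0.5]
opening: -0.0
```

step_arm:
  commands: [0, 0, 1, 0, 0, 0, 0, 0, 0, 1, 0, 0, 0, 0, 0, 0, 0, 0, 0, 0, 0, 0, 0, 1, 0, 0, 0, 0, 0, 0, 0, 0, 0, 0, 0, 0, 0, 0, 0, 0, 0, 0, 0, 0, 0, 0, 0, 0, 0, 0, 0, 0, 0, 0, 0, 0]

```text
clock: 18.5
ee_pos: [541.9, 263.4, 55.7]
orientation: [-180.0, -0.1, 5.6]
contact_force: [-1.5, 1.1, 2.0]
opening: -0.002
```

step_arm:
  commands: [0, 0, 0.5, 0, 0, 0, 0, 0, 0, 0.5, 0, 0, 0, 0, 0, 0, 0.5, 0, 0, 0, 0, 0, 0, 0.5, 0, 0, 0, 0, 0, 0, 0.5, 0, 0, 0, 0, 0, 0, 0.5, 0, 0, 0, 0, 0, 0, 0.5, 0, 0, 0, 0, 0, 0, 0.5, 0, 0, 0, 0]

```text
clock: 19.5
ee_pos: [542.0, 263.4, 55.4]
orientation: [180.0, -0.2, 5.5]
contact_force: [-1.6, -0.9, 4.8]
opening: -0.003
```

step_arm:
  commands: [0, 1, 0.8, 0, 0, 0, 0, 0, 2, 0.8, 0, 0, 0, 0, 0, 2, 0.8, 0, 0, 0, 0, 0, 2, 0.8, 0, 0, 0, 0, 0, 2, 0.8, 0, 0, 0, 0, 0, 2, 0.8, 0, 0, 0, 0, 0, 2, 0.8, 0, 0, 0, 0, 0, 2, 0.8, 0, 0, 0, 0]

```text
clock: 20.5
ee_pos: [542.0, 263.4, 55.6]
orientation: [-178.8, -0.6, 6.0]
contact_force: [-1.8, 1.3, 5.3]
opening: 0.001
```

Run:
```python
from h import *
o=get_obs(); print(o["ee_pos"],o["orientation"],o["contact_force"]); 
im=snapshot("side"); cv2.imwrite("pics/s7.png",cv2.resize(im[110:190,205:295],None,fx=8,fy=7,interpolation=cv2.INTER_CUBIC))
im=snapshot("top"); cv2.imwrite("pics/t7.png",cv2.resize(im[145:210,115:225],None,fx=7,fy=7,interpolation=cv2.INTER_CUBIC))
```

```text
[541.95840562 263.35076976  55.57307698] [-178.8150732    -0.62461654    5.99158589] [-1.83222171  1.30241747  5.34603264]
```

View pics/s7.png

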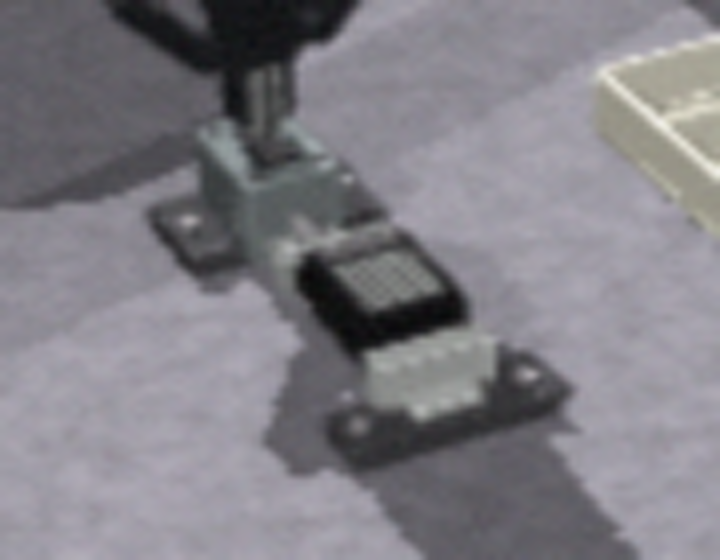

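View pics/t7.png

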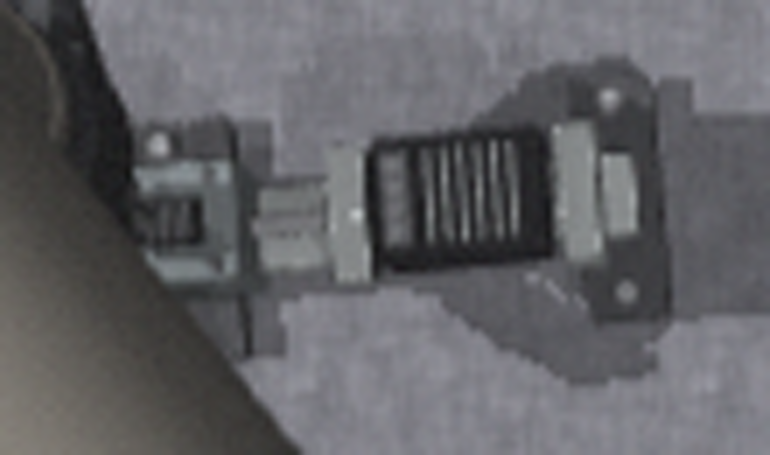

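The module is still in place with the jaw open. The tip pressed at 5 N but didn't move sideways: 2 mm per row was too weak to overcome the wheel's drag. I'll push harder sideways in a short burst.

step_arm:
  commands: [0, 3, 0.8, -0.005, 0, 0, 0, 0, 4, 0.9, -0.005, 0, 0, 0, 0, 4, 0.9, -0.005, 0, 0, 0, 0, 4, 0.9, -0.005, 0, 0, 0, 0, 4, 0.9, -0.005, 0, 0, 0, 0, 4, 0.9, -0.005, 0, 0, 0, 0, 4, 0.9, -0.005, 0, 0, 0, 0, 4, 0.9, -0.005, 0, 0, 0]

```text
clock: 21.6
ee_pos: [543.0, 252.4, 55.3]
orientation: [-179.5, -1.1, 6.6]
contact_force: [-1.2, 1.8, 6.0]
opening: -0.001
```

step_arm:
  commands: [0, 4, 0.9, -0.005, 0, 0.003, 0, 0, 4, 0.9, -0.005, 0, 0.003, 0, 0, 4, 0.9, -0.005, 0, 0.003, 0, 0, 4, 0.9, -0.005, 0, 0.003, 0, 0, 0, -4, 0, 0, 0, 0, 0, 0, -8, 0, 0, 0, 0, 0, -12, -6, 0, 0, 0, 0, 0, -14, 0, 0, 0, 0, 0]

```text
clock: 22.6
ee_pos: [541.1, 270.3, 72.9]
orientation: [180.0, -1.3, 6.0]
contact_force: [-0.7, -0.4, 0.5]
opening: 0.001
```

Run:
```python
from h import *
im=snapshot("top"); cv2.imwrite("pics/t8.png",cv2.resize(im[145:210,115:225],None,fx=7,fy=7,interpolation=cv2.INTER_CUBIC))
plan([541.3,263.9,60],5.7,4)
```

```text
at [540.  273.5  72.8] [-179.86   -1.33    6.21] rotvec [-0.003 -0.023  0.009] deg/row 0.3573907981510137
-0.0 2.4 3.2 -0.0006 -0.0058 0.0022
0.0 2.4 3.2 -0.0006 -0.0058 0.0022
0.0 2.4 3.2 -0.0006 -0.0058 0.0022
0.1 2.4 3.2 -0.0006 -0.0058 0.0022
```

View pics/t8.png

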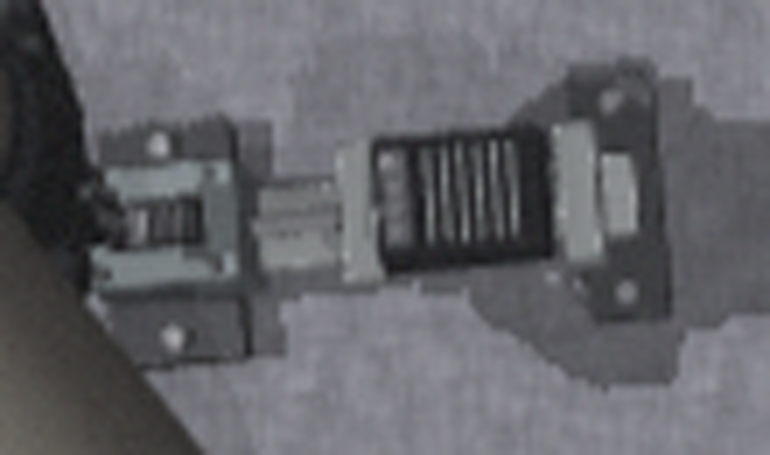

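step_arm:
  commands: [0, 3, 4, -0.001, -0.008, 0.003, 0, 0, 3, 4, -0.001, -0.008, 0.003, 0, 0, 1, 4, 0, -0.006, 0.003, 0, 0, 0, 2, 0, 0, 0, 0, 0, 0, 1, 0, 0, 0, 0, 0, 0, 0.5, 0, 0, 0, 0, 0, 0, 0, 0, 0, 0, 0, 0, 0, 0, 0, 0, 0, 0]

```text
clock: 23.65
ee_pos: [540.4, 265.4, 54.9]
orientation: [179.9, 0.1, 5.7]
contact_force: [0.6, 0.4, -0.0]
opening: -0.002
```

step_arm:
  commands: [0, 2, 0, 0, 0, 0, 0, 0, 1, 0.5, 0, 0, 0, 0, 0, 0, 0.8, 0, 0, 0, 0, 0, 0, 0.8, 0, 0, 0, 0, 0, 0, 0.8, 0, 0, 0, 0, 0, 0, 0.8, 0, 0, 0, 0, 0, 0, 0.8, 0, 0, 0, 0, 0, 0, 0.8, 0, 0, 0, 0]

```text
clock: 24.65
ee_pos: [540.8, 263.1, 54.7]
orientation: [179.9, 0.0, 5.7]
contact_force: [-2.0, -0.7, 4.9]
opening: 0.001
```

step_arm:
  commands: [0, 4, 1.1, -0.005, 0, 0, 0, 0, 5, 1.1, -0.005, 0, 0.002, 0, 0, 5, 1.1, -0.005, 0, 0.002, 0, 0, 5, 1.1, -0.005, 0, 0.002, 0, 0, 5, 1.1, -0.005, 0, 0.002, 0, 0, 5, 1.1, -0.005, 0, 0.002, 0, 0, 4, 1.1, -0.005, 0, 0.002, 0, 0, 4, 1.1, -0.005, 0, 0.002, 0]

```text
clock: 25.65
ee_pos: [543.7, 238.8, 52.8]
orientation: [178.6, -0.5, 5.3]
contact_force: [-1.0, 0.5, 0.8]
opening: -0.001
```

step_arm:
  commands: [0, 0, -6, 0, 0, 0, 0, 0, 0, -8, 0.01, 0, 0, 0, 0, -10, -4, 0.01, 0, 0, 0, 0, -10, 0, 0.004, 0, 0, 0, 0, -8, 0, 0, 0, 0, 0, 0, -4, 0, 0, 0, 0, 0, 0, 0, 0, 0, 0, 0, 0, 0, 0, 0, 0, 0, 0, 0]

```text
clock: 26.65
ee_pos: [539.9, 270.2, 69.1]
orientation: [179.8, -0.3, 5.3]
contact_force: [0.3, -1.3, 0.6]
opening: 0.003
```

Run:
```python
from h import *
im=snapshot("top"); cv2.imwrite("pics/t9.png",cv2.resize(im[145:210,115:225],None,fx=7,fy=7,interpolation=cv2.INTER_CUBIC))
plan([541.3,263.4,60],5.7,4)
```

```text
at [539.9 270.2  69.2] [179.81  -0.28   5.28] rotvec [ 0.003 -0.005 -0.007] deg/row 0.134249455148607
0.2 1.7 2.3 0.0008 -0.0012 -0.0018
0.2 1.7 2.3 0.0008 -0.0012 -0.0018
0.2 1.7 2.3 0.0008 -0.0012 -0.0018
0.2 1.7 2.3 0.0008 -0.0012 -0.0018
```

View pics/t9.png

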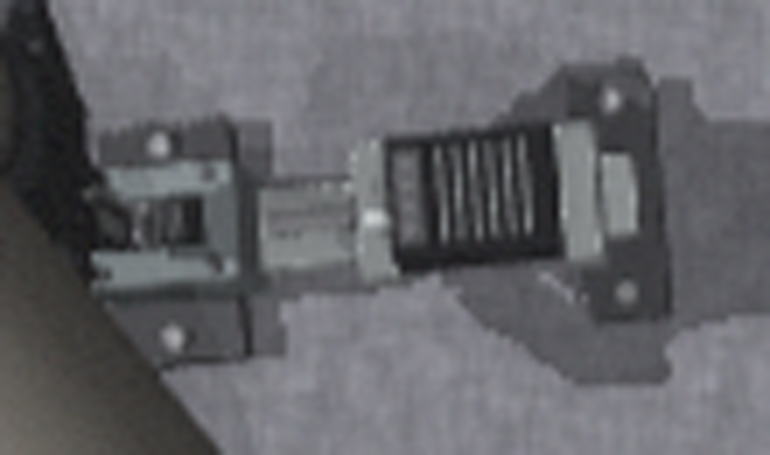

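step_arm:
  commands: [0, 3, 4, 0.001, -0.002, -0.002, 0, 0, 3, 4, 0.001, -0.002, -0.002, 0, 0, 1, 3, 0, 0, 0, 0, 0, 0, 2, 0, 0, 0, 0, 0, 0, 1, 0, 0, 0, 0, 0, 0, 0.5, 0, 0, 0, 0, 0, 0, 0.5, 0, 0, 0, 0, 0, 0, 0.5, 0, 0, 0, 0]

```text
clock: 27.7
ee_pos: [541.0, 261.1, 53.7]
orientation: [179.8, -0.0, 5.4]
contact_force: [-2.7, -1.8, 3.6]
opening: 0.002
```

step_arm:
  commands: [0, 3, 1.2, -0.005, 0, 0, 0, 0, 4, 1.2, -0.005, 0, 0, 0, 0, 4, 1.2, -0.005, 0, 0, 0, 0, 4, 1.2, -0.005, 0, 0, 0, 0, 4, 1.2, -0.005, 0, 0, 0, 0, 2, 1, 0, 0, 0, 0, 0, 0, 0.8, 0, 0, 0, 0, 0, 0, 0.8, 0, 0, 0, 0]

```text
clock: 28.7
ee_pos: [541.3, 260.5, 53.7]
orientation: [180.0, -0.6, 6.1]
contact_force: [-2.9, -1.2, 7.0]
opening: -0.004
```

Run:
```python
from h import *
im=snapshot("top"); cv2.imwrite("pics/t10.png",cv2.resize(im[145:210,115:225],None,fx=7,fy=7,interpolation=cv2.INTER_CUBIC))
```

```text
(no output)
```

View pics/t10.png

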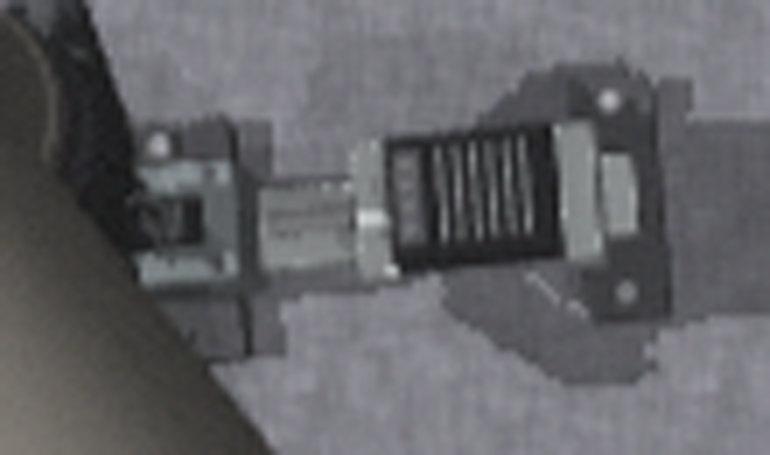

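step_arm:
  commands: [0, 4, 1.1, -0.005, 0, 0.004, 0, 0, 6, 1.2, -0.005, 0, 0.004, 0, 0, 6, 1.2, -0.005, 0, 0.004, 0, 0, 6, 1.2, -0.005, 0, 0.004, 0, 0, 6, 1.2, -0.005, 0, 0.004, 0, 0, 6, 1.2, -0.005, 0, 0.004, 0, 0, 6, 1.2, -0.005, 0, 0.004, 0, 0, 6, 1.2, -0.005, 0, 0.004, 0]

```text
clock: 29.75
ee_pos: [547.9, 233.2, 51.2]
orientation: [179.3, -1.6, 4.8]
contact_force: [-0.4, 1.9, 5.4]
opening: -0.003
```

step_arm:
  commands: [0, 0, -5, 0, 0, 0, 0, 0, 0, -8, 0, 0, 0, 0, 0, -10, -6, 0.003, 0, 0, 0, 0, -12, 0, 0.003, -0.005, -0.005, 0, -1, -10, 0, 0.003, -0.005, -0.005, 0, -1, -5, 0, 0, -0.005, -0.003, 0, 0, 0, 0, 0, -0.005, 0, 0, 0, 0, 0, 0, 0, 0, 0]

```text
clock: 30.75
ee_pos: [540.8, 270.0, 68.4]
orientation: [179.6, -0.1, 5.5]
contact_force: [0.3, -0.1, 0.4]
opening: 0.0
```

Run:
```python
from h import *
im=snapshot("top"); cv2.imwrite("pics/t11.png",cv2.resize(im[145:210,115:225],None,fx=7,fy=7,interpolation=cv2.INTER_CUBIC))
plan([541.3,263.4,60],5.7,4)
```

```text
at [540.8 270.   68.4] [ 1.7962e+02 -1.4000e-01  5.5300e+00] rotvec [ 0.007 -0.002 -0.003] deg/row 0.10915606090502583
-0.0 1.6 2.1 0.0017 -0.0006 -0.0007
-0.0 1.6 2.1 0.0017 -0.0006 -0.0007
-0.0 1.6 2.1 0.0017 -0.0006 -0.0007
-0.0 1.6 2.1 0.0017 -0.0006 -0.0007
```

View pics/t11.png

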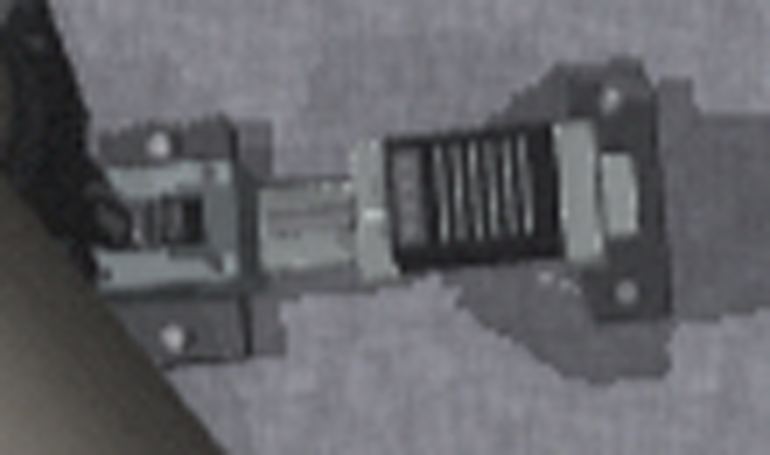

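step_arm:
  commands: [0, 0, -25, 0, 0, 0, 0, 0, 15, -25, 0, 0, 0, 0, 0, 25, -20, 0, 0, 0, 0, 0, 25, -20, 0, 0, 0, 0, 0, 25, -10, 0, 0, 0, 0, 0, 20, 0, 0, 0, 0, 0, 0, 0, 0, 0, 0, 0, 0, 0, 0, 0, 0, 0, 0, 0]

```text
clock: 31.8
ee_pos: [551.1, 155.3, 171.8]
orientation: [179.5, -0.1, 5.4]
contact_force: [-0.5, 0.3, -0.8]
opening: 0.002
```

Run:
```python
from h import *
c=cam("wrist"); print(get_obs()["ee_pos"]); im=snapshot("wrist"); cv2.imwrite("pics/w12.png",im); np.save("w12.npy",c,allow_pickle=True)
cv2.imwrite("pics/w12c.png",cv2.resize(im[25:245,195:305],None,fx=5,fy=2.7,interpolation=cv2.INTER_CUBIC))
```

```text
[551.11814438 155.2707551  171.7899789 ]
```

View pics/w12.png

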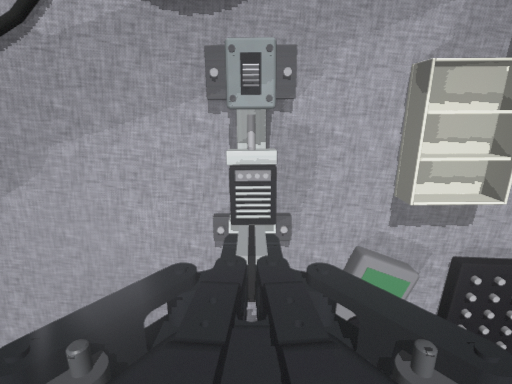

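View pics/w12c.png

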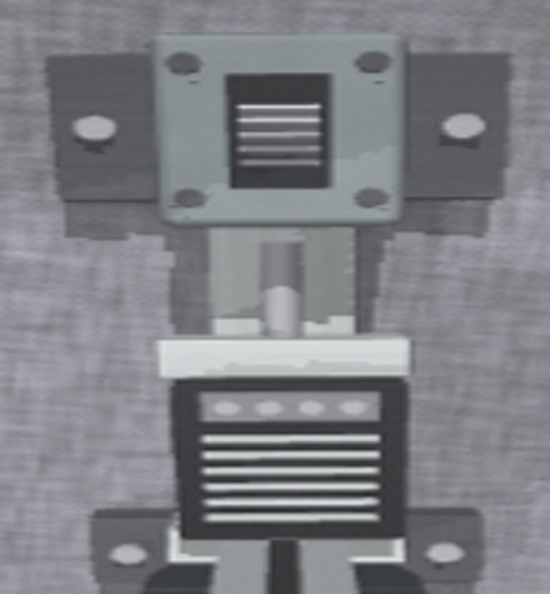

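Run:
```python
from h import *
c=np.load("w12.npy",allow_pickle=True).item()
f=lambda x,y,z: onz(c,195+x/5,25+y/2.7,z)[:2]
y=np.radians(5.7); ex=np.array([np.cos(y),np.sin(y)]); ey=np.array([-np.sin(y),np.cos(y)])
N=np.array([552.7,149.5])
def pr(n,a,b,z,pk):
    p,q=f(*a,z+pk)-N,f(*b,z+pk)-N; d=q-p
    print(pk,n,"mid",((p+q)/2@ex).round(1),"y",((p+q)/2@ey).round(1),"w",np.linalg.norm(d).round(1),"ang",np.degrees(np.arctan2(d[1],d[0])).round(2))
for pk in (2,4):
    pr("modF",(173,381),(408,381),42,pk); pr("modB",(181,537),(403,537),42,pk)
    pr("sjF",(158,340),(411,340),32.5,pk); pr("sjB",(160,377),(410,377),32.5,pk)
    pr("fjB",(172,561),(404,561),32,pk);pr("bolts",(128,554),(445,553),8,pk)
    pr("boltsH",(95,127),(463,126),8,pk); pr("hous",(160,223),(403,223),46.5,pk)
    pr("screws",(190,198),(371,197),46.5,pk);pr("screws",(183,63),(373,62),46.5,pk)
```

```text
2 modF mid 1.6 y 24.0 w 45.2 ang 5.35
2 modB mid 1.6 y -35.7 w 45.2 ang 5.33
2 sjF mid 0.5 y 37.3 w 49.6 ang 5.35
2 sjB mid 0.6 y 23.7 w 49.7 ang 5.35
2 fjB mid 0.8 y -50.0 w 49.5 ang 5.33
2 bolts mid 0.6 y -57.2 w 73.2 ang 5.69
2 boltsH mid -0.1 y 112.2 w 73.0 ang 5.64
2 hous mid 0.2 y 77.8 w 43.4 ang 5.36
2 screws mid 0.0 y 85.9 w 32.1 ang 5.92
2 screws mid -0.2 y 126.1 w 32.2 ang 5.89
4 modF mid 1.6 y 24.3 w 44.8 ang 5.35
4 modB mid 1.6 y -34.9 w 44.9 ang 5.33
4 sjF mid 0.5 y 37.5 w 49.3 ang 5.35
4 sjB mid 0.6 y 24.0 w 49.3 ang 5.35
4 fjB mid 0.8 y -49.1 w 49.1 ang 5.33
4 bolts mid 0.6 y -56.4 w 72.7 ang 5.69
4 boltsH mid -0.1 y 112.0 w 72.5 ang 5.64
4 hous mid 0.2 y 77.8 w 43.1 ang 5.36
4 screws mid 0.0 y 85.8 w 31.8 ang 5.92
4 screws mid -0.2 y 125.7 w 32.0 ang 5.89
```

The sliding jaw face now measures +23.9 mm, the clamped position, so the jaw has closed on the module. The last stroke slipped, so I'll do one more controlled roll and read the force under load, to be sure the grip is snug.

step_arm:
  commands: [0, -19, 5, 0.003, 0, -0.001, 0, 0, -19, 10, 0.003, 0, -0.001, 0, 0, -18, 16, 0.002, 0, -0.001, 0, 0, -17, 18, 0, 0, 0, 0, 0, -15, 18, 0, 0, 0, 0, 0, -8, 14, 0, 0, 0, 0, 0, 0, 5, 0, 0, 0, 0, 0, 0, 0, 0, 0, 0, 0]

```text
clock: 32.85
ee_pos: [536.0, 267.7, 79.8]
orientation: [-179.6, 0.2, 6.3]
contact_force: [-0.4, -0.6, 0.6]
opening: -0.002
```

Run:
```python
from h import *
plan([541.3,261.5,57],5.7,4)
```

```text
at [536.  267.7  79.8] [-1.7965e+02  1.6000e-01  6.3300e+00] rotvec [-0.006  0.003  0.011] deg/row 0.18466744468603646
1.2 1.7 5.7 -0.0015 0.0007 0.0027
1.2 1.7 5.7 -0.0015 0.0007 0.0027
1.2 1.7 5.7 -0.0015 0.0007 0.0027
1.2 1.7 5.7 -0.0015 0.0007 0.0027
```

step_arm:
  commands: [1, 1, 5, -0.002, 0.001, 0.003, 0, 1, 1, 5, -0.002, 0.001, 0.003, 0, 1, 1, 5, 0, 0, 0, 0, 0, 0, 4, 0, 0, 0, 0, 0, 0, 2, 0, 0, 0, 0, 0, 0, 0, 0, 0, 0, 0, 0, 0, 0, 0, 0, 0, 0, 0, 0, 0, 0, 0, 0, 0]

```text
clock: 33.85
ee_pos: [541.9, 262.8, 59.2]
orientation: [-179.9, -0.2, 5.7]
contact_force: [0.3, -0.4, -0.5]
opening: 0.001
```

step_arm:
  commands: [0, 0, 2, 0, 0, 0, 0, 0, 0, 1.5, 0, 0, 0, 0, 0, 0, 1, 0, 0, 0, 0, 0, 0, 0.8, 0, 0, 0, 0, 0, 0, 0.8, 0, 0, 0, 0, 0, 0, 1, 0, 0, 0, 0, 0, 0, 1, 0, 0, 0, 0, 0, 0, 1, 0, 0, 0, 0]

```text
clock: 34.85
ee_pos: [542.1, 263.2, 53.5]
orientation: [-180.0, -0.3, 5.7]
contact_force: [-2.5, -0.8, 5.7]
opening: -0.005
```

step_arm:
  commands: [0, 2, 1.3, -0.003, 0, 0, 0, 0, 3, 1.3, -0.003, 0, 0, 0, 0, 4, 1.3, -0.004, 0, 0, 0, 0, 4, 1.3, -0.004, 0, 0, 0, 0, 4, 1.3, -0.004, 0, 0, 0, 0, 4, 1.3, -0.004, 0, 0, 0, 0, 4, 1.3, -0.004, 0, 0, 0, 0, 4, 1.3, -0.004, 0, 0, 0]

```text
clock: 35.85
ee_pos: [544.9, 257.2, 53.8]
orientation: [-179.8, -1.1, 6.4]
contact_force: [-2.0, 2.4, 5.0]
opening: 0.001
```

step_arm:
  commands: [-1, 2, 2, -0.002, 0.003, 0.003, 0, -1, 3, 2, -0.003, 0.003, 0.003, 0, 0, 4, 2, -0.004, 0.002, 0.002, 0, 0, 4, 2, -0.004, 0.002, 0.002, 0, 0, 4, 2, -0.004, 0, 0, 0, 0, 4, 2, -0.004, 0, 0, 0, 0, 4, 2, -0.004, 0, 0, 0, 0, 4, 2, -0.004, 0, 0, 0]

```text
clock: 36.85
ee_pos: [545.1, 256.9, 53.8]
orientation: [-179.3, -2.8, 6.6]
contact_force: [-3.2, 3.8, 9.9]
opening: -0.0
```

Run:
```python
from h import *
im=snapshot("top"); cv2.imwrite("pics/t13.png",cv2.resize(im[145:210,115:225],None,fx=7,fy=7,interpolation=cv2.INTER_CUBIC))
```

```text
(no output)
```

View pics/t13.png

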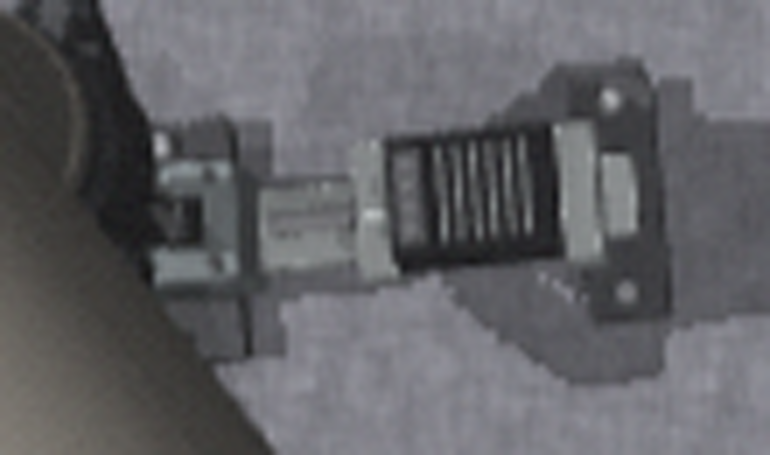

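step_arm:
  commands: [0, 5, 1.6, -0.004, 0.004, 0.002, 0, 0, 5, 1.6, -0.004, 0.004, 0.002, 0, 0, 5.5, 1.6, -0.004, 0.004, 0.002, 0, 0, 5.5, 1.6, -0.004, 0.004, 0.002, 0, 0, 0, -3, 0, 0, 0, 0, 0, 0, -8, 0, 0, 0, 0, 0, 0, -15, 0, 0, 0, 0, 0, 0, -20, 0, 0, 0, 0]

```text
clock: 37.9
ee_pos: [544.6, 244.0, 99.1]
orientation: [-179.5, -4.1, 6.5]
contact_force: [0.4, 0.7, -0.2]
opening: -0.003
```

step_arm:
  commands: [0, 5, -20, 0, -0.015, 0.002, 0, 0, 15, -20, 0, -0.015, 0.002, 0, 0, 20, -20, 0, -0.015, 0.002, 0, 0, 20, -10, 0, -0.015, 0.002, 0, 0, 20, -5, 0, -0.01, 0.002, 0, 0, 8, 0, 0, 0, 0, 0, 0, 0, 0, 0, 0, 0, 0, 0, 0, 0, 0, 0, 0, 0]

```text
clock: 38.9
ee_pos: [551.5, 153.2, 182.6]
orientation: [-179.5, -0.4, 6.0]
contact_force: [-0.4, 0.1, -0.0]
opening: 0.001
```

Run:
```python
from h import *
c=cam("wrist"); o=get_obs(); print(o["ee_pos"],o["orientation"],o["contact_force"]); im=snapshot("wrist"); cv2.imwrite("pics/w14.png",im); np.save("w14.npy",c,allow_pickle=True)
cv2.imwrite("pics/w14c.png",cv2.resize(im[25:245,195:305],None,fx=5,fy=2.7,interpolation=cv2.INTER_CUBIC))
cv2.imwrite("pics/t14.png",snapshot("top"))
```

```text
[551.53354403 153.21289134 182.61773121] [-179.47969194   -0.37557145    5.99757451] [-0.44919738  0.14422004 -0.00421454]
```

View pics/w14c.png

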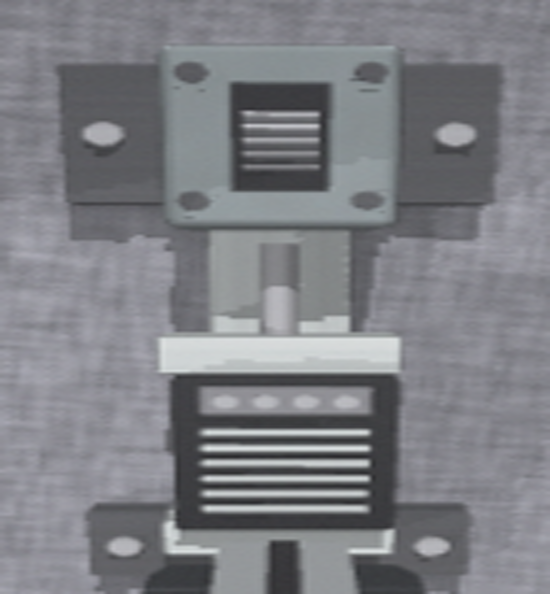

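View pics/t14.png

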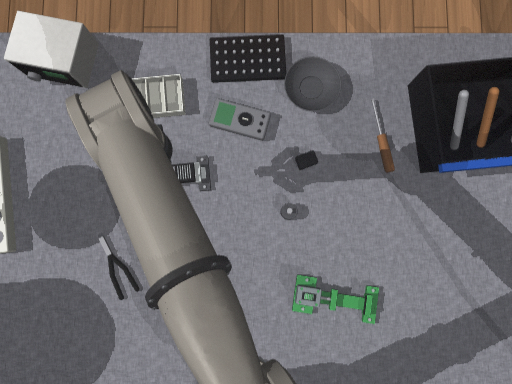

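Run:
```python
from h import *
c=np.load("w14.npy",allow_pickle=True).item()
f=lambda x,y,z: onz(c,195+x/5,25+y/2.7,z)[:2]
y=np.radians(5.7); ex=np.array([np.cos(y),np.sin(y)]); ey=np.array([-np.sin(y),np.cos(y)]); N=np.array([552.7,149.5])
for n,a,b,z in (("sjface",(161,372),(400,372),36),("modF",(173,377),(398,377),46),("modB",(178,527),(394,527),46),("housing",(165,224),(396,224),50)):
    m=(f(*a,z)+f(*b,z))/2-N; print(n,(m@ex).round(1),(m@ey).round(1))
print(get_obs()["contact_force"]); print(close_job())
```

```text
sjface 0.5 24.4
modF 1.4 24.1
modB 1.9 -34.5
housing 0.1 77.9
[-0.27979826  0.00595868 -0.05326773]
the job is handed in; nothing more can be done
None
```

The power module is lying flat in the bench holder, held against the fixed jaw, and the job is handed in at about 39 s of the 72 s. I gripped it across the 46 mm, set it down until I felt the bed at about 2 N, and let go. I then rolled the wheel with the shut fingertips in repeated strokes at 5–10 N.

**Final checks**
- **Jaw position:** the sliding jaw's face measured +24.4 mm (23.9 mm on the look before), against +24 mm expected when clamped. The module's near edge measured level with it.
- **Grip:** on the last roll whose force I read, the wheel held still with 9.9 N down and about 4 N along the rim. From your rim-force figures that suggests about 6–8 N of grip, but I had no direct reading. One slightly firmer push followed, with its force unread.
- **Bystanders:** the top view shows the bystanders it covers and the green look-alike where they were. The arm hides part of that view. The robot was touching nothing at hand-in.

**What disagreed or went wrong**
- **Centring:** the module sits about 1 mm off the bed's axis in x. I left it as small.
- **Packing height:** from the camera views the packing looked 0–4 mm thick, while the touch on the bed suggested about 4.5 mm.
- **Wheel strokes:** the first attempt stalled, and two later strokes ran off the wheel crest. On the second of these the fingertip was over the housing top, with about 5 N read there.

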